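# Unclamp the whetstone and lay it on its drying stand

## Task

The sharpening is done. Twist the spring-loaded catch knob of the stone holder to its stop, draw the jaw all the way back with it and let the knob spring home, so that the jaw stays open. Then slide the whetstone out from under the fixed jaw's lip, lift it out and lay it flat on the slope of the empty drying stand, its lower end at the toe strip, without letting it drop, and leave everything else as it stands.

Things in the scene. Friction and masses are not known exactly. Their poses are not given: they have to be found in the camera images.
- stone_holder: Fixed low clamp for a whetstone: aluminium bed 288 x 58 mm on rubber feet, its top 14 mm above the worktop, with a dark steel fixed jaw at its +x end and a sliding jaw with a knob towards its -x end. Origin on the worktop under the middle of the bed; x along the bed from the sliding to the fixed jaw, z up. The jaws are 58 mm wide, their tops 29 mm above the worktop.
- fixed_jaw_face (a point): Middle of the fixed jaw's face, x = 114.5 mm in the holder, 21.5 mm above the worktop; axes as the holder's. As on the sliding jaw, a lip 7 mm deep overhangs from the face, 24.5 to 29 mm above the worktop: 1.5 mm over the stone's base plate, so the stone cannot be lifted. With the jaw open, sliding the stone 8 to 24 mm (best 16) along the holder's -x brings it clear of both lips.
- jaw_face (a point): Middle of the sliding jaw's face, 21.5 mm above the worktop, with its lip as on the fixed jaw; clamped it is at x = -36.5 mm in the holder. Axes as the holder's. Behind the face the jaw has a low tail, 24 mm above the worktop, that carries the knob.
- clamp_jaw (a joint): Travel of the sliding jaw in m: 0 clamped, 0.032 fully open at its end stop; it moves along the holder's -x. The catch locks it (0.7 mm play) unless the knob is turned over 0.6 rad; then it slides with about 2 N and stays where put. The catch falls home only with the jaw clamped or within 3 mm of its stop; in between it may land on a tooth and the knob stays part turned.
- catch_knob (a joint): Angle of the catch knob in rad: 0 at rest, 1.05 at its stop, turning clockwise seen from above. A spring turns it back to 0 when it is let go (0.03 N m at rest, 0.11 N m at the stop).
- knob_grip (a point): On the catch knob's axis, 40 mm above the worktop; it rides on the sliding jaw, 35.5 mm behind its face. The knob is a black disc (33 mm across, top at 28 mm) with an upright bar grip 34 mm long and 13 mm thick, from 28 to 46 mm above the worktop. Site x lies along the bar and turns with it, at rest parallel to the holder's x; z up. Fingertips 30 mm above the worktop clear disc and jaws.
- whetstone: The whetstone in the holder: a pale grey block 132 x 50 x 21 mm on a wooden base plate 150 x 50 x 9 mm, 30 mm high in all, 0.25 to 0.5 kg. The plate sticks out 9 mm at each end, under the jaws' lips. Origin: centre of the plate's underside, 14 mm above the worktop in the holder; x along its length, y across its width (grip here), z up. Both ends are alike.
- stand_free: The empty one of two like fixed wooden drying stands, 150 x 44 mm: two bearers, 41 mm over their outsides, rise at 0.56 rad (32 degrees) from a toe strip that stands 8 mm proud of them. Origin: centre of its foot on the worktop; x from the low (toe) end to the high end, z up. The stands are about 95 mm apart, nearly parallel, low ends to the robot's left; either may be the nearer one.
- stand_free_seat (a point): Where the centre of the whetstone's underside lies when it is seated on the empty stand with its plate's end against the toe strip: 56 mm straight above the stand's origin. x points up the slope along the bearers, y across them (level), z square out of the slope. The slope is rough: a stone stays about where it is laid.
- stand_full: The other drying stand, of the same shape and axes; a second stone already lies on it.
- second_stone: A plain grey stone 140 x 48 x 22 mm without base plate, lying on the other stand, its top up to 0.12 m above the worktop; leave it alone. Origin: centre of its underside.
- soap_bottle: Black pump bottle, 74 x 66 mm, 185 mm high; bystander at the back. Origin: centre of its underside (so for all bystanders).
- salt_shaker: Small glass salt shaker, 44 mm across, 90 mm high; bystander.
- kitchen_timer: Red and white wind-up timer, 65 mm across, 60 mm high; bystander.
- mug: Cream mug, 78 mm across, 116 mm over its handle, 101 mm high; bystander on the cooktop.
- jam_jar: Jam jar, 69 mm across, 99 mm high; bystander.
- pepper_mill: Wooden pepper mill, 58 mm across, 170 mm high; bystander.
- scissors: Scissors lying flat, 87 x 199 mm, 9 mm high; bystander.
- tuna_tin: Flat tin, 86 mm across, 40 mm high; bystander.

How it is judged:
By the outcome, as a careful person would: the job done as asked, in the order asked, and still so for the second after the job is handed in, with the robot touching nothing.
It also fails if it takes over 51 s, if anything falls off the work surface, if the arm or the gripper's body presses on something with over 40 N, if the wrist force passes 120 N, or if a joint passes its speed limit or range.

## Robot

A 6-joint arm with a two-finger parallel gripper is mounted at the origin on a cart in front of the work surface, level with it; the furniture and walls round the work are solid. World frame = base frame: x ahead of the robot, y to its left, z up, the work surface at z = 0. Lengths are in m, angles in rad, forces in N, time in s.
With the tool pointing down it reaches from about 0.3 to 0.775 m from the base axis. Payload 14.6 kg.
Tool frame: the origin (TCP) lies midway between the tips of the shut fingers; the grasp point (between the pads) lies 19 mm behind it (ctrl.grip_depth is the z of the grasp point in the tool frame, in m); z points along the fingers, y is the line along which they close (so a half turn about z gives the same grasp; the last joint's range is limited). The gripper opens to 94 mm and grips with 3 to 60 N. Pads are 16 mm wide; open, the fingers measure 119 mm over their backs; the gripper's body (75 mm by 177 mm) begins 78 mm behind the grasp point.
Start: joints at [-1.239, 0.3, 1.521, -0, 1.321, -0.067], TCP at [0.214, -0.507, 0.205] pointing down, gripper open.
Joint ranges: [-3.03, 3.03], [-0.79, 2.21], [0.23, 2.52], [-1.04, 4.18], [0, 3.07], [-2.55, 2.55]. Speed limits (rad/s): [2.22, 2.22, 2.57, 3.14, 3.14, 3.14].

## Interface

Orientations are given as [roll, pitch, yaw] about the fixed x, y, z axes, in that order (R = Rz(yaw) Ry(pitch) Rx(roll)).
In Python, from station import ctrl gives the robot as it stands. The module is installed in compiled form; this text tells all that it offers.
- The arm moves only by the tool carry_out, never from a script. Its argument "commands" is a list of rows, each a list of 3 entries, a list of its own where there are three numbers: the closure, from 0 (fully open) to 1 (shut), then the shift along the tool's x, y, z in mm, then the turn, a rotation vector about the tool's x, y, z in rad. In form: [[gripper, [tx, ty, tz], [wx, wy, wz]], ...]. A call has 1 to 10 rows; each row shifts and turns the commanded pose from where the row before left it, along the tool's axes as they then stand; what a row does not reach is not made up. A row lasts 1/8 s, in which the tool goes at most 62.5 mm and 10.7 degrees, less where a joint would pass 70% of its speed; a pose out of reach is approached as far as the arm can. A call with a gripper value outside its range is refused whole. The fingers move at their own pace and stop on an object; "squeeze" is the grip in N (left out, the last holds). Time passes only in rows, so rows that do not move let the fingers close. It gives the time, the measured TCP pose, the force, the opening and the grip force at its end, in the units of the state.
- ctrl.get_obs(): the state, without advancing time (a new reading comes with each control period).
- ctrl.camera(name): name is "side" or "top" or "wrist"; returns a dict with "img" (400x640x3 uint8, blue, green, red), "camera_matrix" (3x3 intrinsics, pixels), "rvec" (rotation vector, rad) and "tvec" (3), from world to camera coordinates, as OpenCV has them. Camera axes: x right, y down, z forward; pixel columns grow to the right and rows downward; lengths in m; the calibration is good to about 2 mm. A picture is of the moment at which its call begins. There is no depth.
- ctrl.hand_in(): hands the job in; it is judged then, once.
Trained networks look in the newest picture that a camera, given by its name, has taken for a name from the list of things; names that differ only in an ending like _2 or _b are one class to them, and where a whole thing is asked for, a point or a joint stands for the part that bears it (a point fixed in the world has none). Each returns a list of dicts, best first, with "score" (0 to 1); they miss things now and then, are a little off and sometimes report something else, mostly with a low value. They report only what shows in the picture. A call takes as long as a camera call.
- ctrl.outline_of(thing, camera): "region" (400x640 bool, what is visible of it).
- ctrl.place_of(thing, camera): "at" ([x, y, z] in m, in world coordinates, good to about 4 mm: a listed point, or the origin of a listed thing).
The state is a dict: "time_s": time; "qpos": joint angles; "joint_vel": joint speeds; "tau": joint torques, N m; "ee_pos": TCP position; "eef_rot": TCP orientation; "force": force on the tool from outside, world axes, zero at the start; "moment": the same for the moment, N m; "grip_width": finger opening in m; "grip_force": force on a finger pad.
Only numpy, scipy, OpenCV 4.12 (cv2) and the standard library are available. Lean on these libraries where they do the work, as an engineer would, in place of code of your own. Each camera call takes 0.05 s, during which the arm holds its last target. There are 200 camera calls.

## Working session

There is one attempt and no reset: what is moved stays moved. The work goes in short steps, Python scripts to look and compute and a tool call to move; the robot and the scene stay as the last step left them, time stands still between calls to the robot, and variables do not carry over. Pictures are saved under pics/ and viewed, at most 10 in all, crops included, and the job is handed in when it is done.

Besides the shell and the picture viewer there is one more tool, called as name(argument=value, ...) on one line, values as JSON. carry_out: Moves the arm, as the interface text tells. Its arguments: {"type":"object","properties":{"commands":{"type":"array","items":{"type":"array"}},"squeeze":{"type":"number"}},"required":["commands"]}

```bash
mkdir -p pics; cat > h.py <<'E'
import numpy as np, cv2
from station import ctrl
from scipy.spatial.transform import Rotation as R
def proj(c,P):
    return cv2.projectPoints(np.array(P,float).reshape(-1,3),c['rvec'],c['tvec'],c['camera_matrix'],None)[0].reshape(-1,2)
def ray(c,uv,z):
    Rm=cv2.Rodrigues(c['rvec'])[0];t=np.array(c['tvec']).reshape(3)
    d=Rm.T@np.linalg.inv(c['camera_matrix'])@np.array([uv[0],uv[1],1.]);o=-Rm.T@t
    return o+d*(z-o[2])/d[2]
E
python3 - <<'E'
from h import *
for n in ['top','side']:
    c=ctrl.camera(n);cv2.imwrite(f'pics/{n}0.png',c['img'])
    print(n,ray(c,(320,200),0), -cv2.Rodrigues(c['rvec'])[0].T@np.array(c['tvec']).reshape(3))
    for t in ['stone_holder','fixed_jaw_face','jaw_face','knob_grip','whetstone','stand_free','stand_free_seat','stand_full','second_stone','soap_bottle','salt_shaker','kitchen_timer','mug','jam_jar','pepper_mill','scissors','tuna_tin']:
        print(t,[(round(d['score'],2),np.round(d['at'],3).tolist()) for d in ctrl.place_of(t,n)[:2]])
o=ctrl.get_obs();print(o['time_s'],o['eef_rot'],ctrl.grip_depth,o['grip_width'])
E
```

```text
top [0.5465278 0.0845074 0.       ] [0.3996631  0.08187583 1.41141281]
stone_holder [(0.94, [0.489, 0.29, 0.0])]
fixed_jaw_face [(0.73, [0.601, 0.264, 0.02])]
jaw_face [(0.95, [0.455, 0.299, 0.024]), (0.17, [0.493, 0.29, -0.002])]
knob_grip [(0.64, [0.42, 0.307, 0.04])]
whetstone [(0.66, [0.526, 0.28, 0.016])]
stand_free [(0.64, [0.592, -0.008, 0.001])]
stand_free_seat [(0.77, [0.592, -0.011, 0.057])]
stand_full []
second_stone [(0.88, [0.5, 0.006, 0.052]), (0.24, [0.512, 0.483, 0.0])]
soap_bottle [(0.88, [0.797, -0.042, 0.0]), (0.52, [0.386, 0.493, -0.002])]
salt_shaker [(0.56, [0.704, 0.004, 0.004])]
kitchen_timer [(0.73, [0.385, 0.492, 0.002])]
mug [(0.67, [0.449, -0.333, -0.004]), (0.5, [0.792, -0.043, 0.0])]
jam_jar [(0.64, [0.51, 0.486, -0.003])]
pepper_mill [(0.96, [0.751, 0.172, 0.0])]
scissors [(0.57, [0.263, 0.264, 0.0])]
tuna_tin [(0.91, [0.286, 0.372, 0.002])]
side [ 5.48406993e-01  1.55642615e-01 -1.11022302e-16] [ 0.13647348 -1.1308934   0.92404745]
stone_holder [(0.87, [0.495, 0.287, -0.004]), (0.47, [0.592, -0.009, 0.059])]
fixed_jaw_face [(0.87, [0.605, 0.26, 0.025])]
jaw_face [(0.54, [0.458, 0.299, 0.024])]
knob_grip [(0.54, [0.423, 0.303, 0.043])]
whetstone [(0.84, [0.533, 0.283, 0.012]), (0.44, [0.495, 0.288, 0.002])]
stand_free [(0.9, [0.596, -0.006, 0.003]), (0.72, [0.603, 0.261, 0.022])]
stand_free_seat [(0.5, [0.494, 0.288, 0.0])]
stand_full [(0.93, [0.499, 0.004, 0.001]), (0.63, [0.592, -0.011, 0.058])]
second_stone [(0.68, [0.497, 0.006, 0.052])]
soap_bottle [(0.84, [0.799, -0.042, -0.003])]
salt_shaker [(0.62, [0.704, 0.001, 0.005]), (0.54, [0.796, -0.042, -0.001])]
kitchen_timer [(0.51, [0.39, 0.489, 0.002])]
mug [(0.57, [0.448, -0.334, -0.002]), (0.55, [0.595, -0.009, 0.001])]
jam_jar [(0.57, [0.512, 0.486, -0.004])]
pepper_mill [(0.91, [0.749, 0.176, -0.005])]
scissors []
tuna_tin []
1.8 [-3.14158989e+00  2.66047025e-05  3.98812223e-01] -0.0188 0.09397995961685889
```

View pics/top0.png

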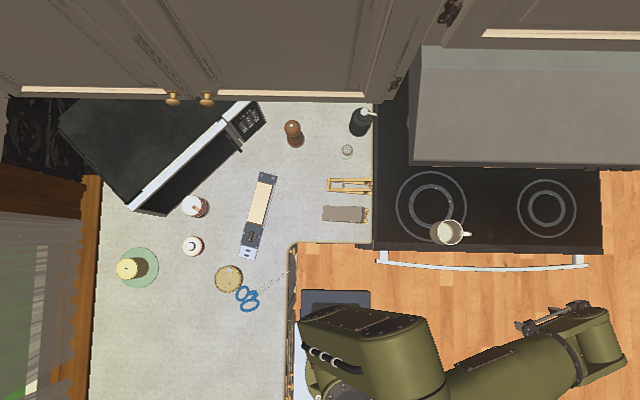

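View pics/side0.png

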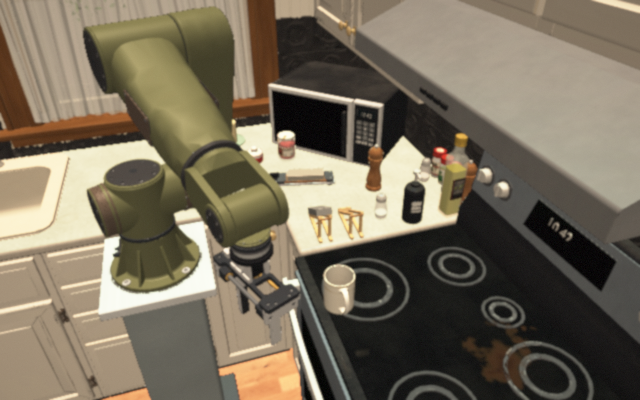

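The top view shows the holder from about (245,255) to (268,175), with its knob end nearer the robot. The empty stand is at about (350,185) and the occupied one at (345,213), and the pepper mill is at (293,133). The side view agrees: the occupied stand is at (320,222) and the empty one at (350,222). Next I'll view the stands with the wrist camera.

```bash
cat >> h.py <<'E'
def plan(target,rpy,n,grip=0,start=None):
    """rows from present (or given (pos,rpy)) to target; prints rounded rows"""
    o=ctrl.get_obs()
    p,R0=(np.array(o['ee_pos']),R.from_euler('xyz',o['eef_rot'])) if start is None else (np.array(start[0]),R.from_euler('xyz',start[1]))
    R1=R.from_euler('xyz',rpy); w=(R0.inv()*R1).as_rotvec()/n; dp=(np.array(target)-p)/n
    rows=[]
    for i in range(n):
        s=(R0*R.from_rotvec(w*i)).inv().apply(dp)*1000
        rows.append([grip,[round(float(x),1) for x in s],[round(float(x),4) for x in w]])
    print('q6~',np.arctan2(target[1],target[0])+np.pi/2-rpy[2],'step mm',np.linalg.norm(dp)*1e3,'deg',np.degrees(np.linalg.norm(w)))
    for i in range(0,n,10): print(str(rows[i:i+10]).replace(' ',''))
E
python3 -c "
from h import *
plan([0.50,0.0,0.38],[np.pi,0,1.57],10)"
```

```text
q6~ 0.0007963267948964958 step mm 60.77885640396833 deg 6.710411663109162
[[0,[46.1,-35.6,-17.5],[-0.0,0.0,-0.1171]],[0,[49.9,-30.0,-17.5],[-0.0,0.0,-0.1171]],[0,[53.1,-23.9,-17.5],[-0.0,0.0,-0.1171]],[0,[55.5,-17.6,-17.5],[-0.0,0.0,-0.1171]],[0,[57.2,-10.9,-17.5],[-0.0,0.0,-0.1171]],[0,[58.1,-4.2,-17.5],[-0.0,0.0,-0.1171]],[0,[58.2,2.6,-17.5],[-0.0,0.0,-0.1171]],[0,[57.5,9.4,-17.5],[-0.0,0.0,-0.1171]],[0,[56.0,16.1,-17.5],[-0.0,0.0,-0.1171]],[0,[53.7,22.5,-17.5],[-0.0,0.0,-0.1171]]]
```

carry_out(commands=[[0,[46,-35.5,-17.5],[0,0,-0.117]],[0,[50,-30,-17.5],[0,0,-0.117]],[0,[53,-24,-17.5],[0,0,-0.117]],[0,[55.5,-17.5,-17.5],[0,0,-0.117]],[0,[57,-11,-17.5],[0,0,-0.117]],[0,[58,-4,-17.5],[0,0,-0.117]],[0,[58,2.5,-17.5],[0,0,-0.117]],[0,[57.5,9.5,-17.5],[0,0,-0.117]],[0,[56,16,-17.5],[0,0,-0.117]],[0,[53.5,22.5,-17.5],[0,0,-0.117]]])

```text
time_s: 3.05
ee_pos: [0.5006, 0.0012, 0.3813]
eef_rot: [3.141, 0.0, 1.573]
force: [0.5, -1.3, -0.1]
grip_width: 0.094
grip_force: 0.0
```

```bash
python3 - <<'E'
from h import *
c=ctrl.camera('wrist');c=ctrl.camera('wrist');cv2.imwrite('pics/w0.png',c['img'])
o=ctrl.get_obs();print(o['time_s'],o['ee_pos'],o['eef_rot'])
print(-cv2.Rodrigues(c['rvec'])[0].T@np.array(c['tvec']).reshape(3),ray(c,(320,200),0))
for t in ['stand_free','stand_free_seat','stand_full','second_stone']:
        print(t,[(round(d['score'],2),np.round(d['at'],4).tolist()) for d in ctrl.place_of(t,'wrist')[:2]])
E
```

```text
3.15 [0.50159488 0.00318404 0.38140976] [ 3.14010385e+00 -5.21953559e-04  1.57663959e+00]
[0.50150042 0.07949711 0.56170305] [ 0.49822639 -0.07560357  0.        ]
stand_free [(0.77, [0.5918, -0.0088, 0.0009]), (0.56, [0.698, 0.0065, -0.0033])]
stand_free_seat [(0.77, [0.5946, -0.0079, 0.0587])]
stand_full []
second_stone [(0.72, [0.4976, 0.0053, 0.051])]
```

View pics/w0.png

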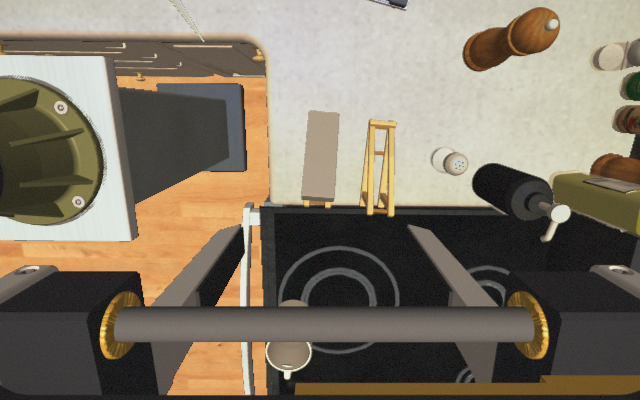

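The wrist view shows the empty stand clearly, with its toe strip at (382,122) and its high ends near (368..390,213). The second stone is to its left at (322,155), and the shaker is at (450,160). I'll fit the stand's pose to the outline.

```bash
python3 - <<'E'
from h import *
from scipy.optimize import minimize
c=ctrl.camera('wrist')
m=ctrl.outline_of('stand_free','wrist')[0];reg=m['region'];print(m['score'],reg.sum())
ms=reg.astype(np.uint8)
def hull(P): return cv2.convexHull(P.astype(np.float32))
ys,xs=np.nonzero(ms);H=hull(np.stack([xs,ys],1));print(H.reshape(-1,2).min(0),H.reshape(-1,2).max(0))
ca,sa=np.cos(.56),np.sin(.56)
def model(x,y,yaw,L):
    P=[]
    for s in (-1,1):
        P+= [[-75,22*s,0],[-75,22*s,18]]
        P.append([L*ca,20.5*s,56+L*sa]); P.append([75,22*s,0])
    P=np.array(P)/1000
    return R.from_euler('z',yaw).apply(P)+[x,y,0]
def cost(v):
    q=cv2.convexHull(proj(c,model(*v[:2]/1000,v[2]/100,v[3])).astype(np.float32))
    a=cv2.intersectConvexConvex(q,H)[0]
    return 1-a/(cv2.contourArea(q)+cv2.contourArea(H)-a)
best=min((minimize(cost,[592,-8,y0,88],method='Nelder-Mead',options=dict(initial_simplex=np.array([[592,-8,y0,88],[597,-8,y0,88],[592,-3,y0,88],[592,-8,y0+5,88],[592,-8,y0,84]]))) for y0 in (-150,-157,-165)),key=lambda r:r.fun)
print(best.x,best.fun)
v=best.x
im=c['img'].copy();s=6;cr=cv2.resize(im[95:225,330:430],None,fx=s,fy=s,interpolation=cv2.INTER_CUBIC)[:780]
# bearer centre lines in seat frame
Rs=R.from_euler('z',v[2]/100)*R.from_euler('y',-.56)
for yy in (-20.5,20.5):
    a=proj(c,Rs.apply(np.array([[-75,yy,0],[80,yy,0]])/1000)+[v[0]/1e3,v[1]/1e3,.056])
    b=((a-[330,95])*s).astype(int);cv2.line(cr,tuple(map(int,b[0])),tuple(map(int,b[1])),(0,0,255),1)
q=((H.reshape(-1,2)-[330,95])*s).astype(int);cv2.polylines(cr,[q],True,(0,255,0),1)
cv2.imwrite('pics/c1.png',cv2.resize(cr,None,fx=.76,fy=.76))
E
```

```text
0.79 2346
[363. 113.] [398. 211.]
[ 592.23971481   -9.486157   -164.00905035   73.88107881] 0.040273944383564575
```

View pics/c1.png

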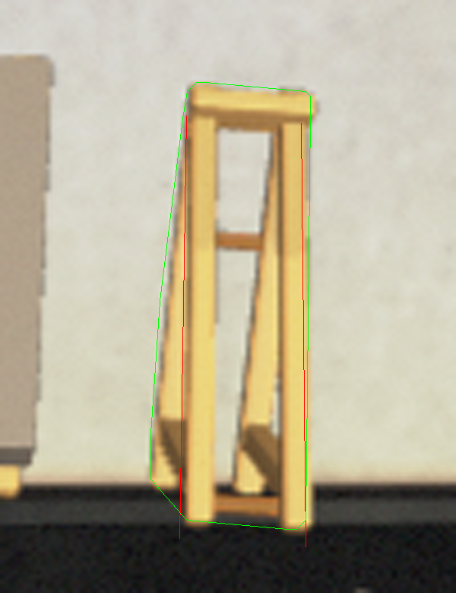

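The green outline matches the stand. The red fit lines sit about 1 mm to the left of the bearers and the toe is about 3 mm further along -y. I take the stand at about x 0.593, y -0.011, yaw -1.632. Next I'll look at the holder.

```bash
python3 -c "
from h import *
print(ctrl.get_obs()['ee_pos'],ctrl.get_obs()['eef_rot'])
plan([0.55,0.275,0.33],[np.pi,0,2.90],8)"
```

```text
[ 0.49963019 -0.00170138  0.38033868] [-3.14136497e+00  7.85675557e-05  1.56673029e+00]
q6~ -0.8655560642042972 step mm 35.714745677456975 deg 9.54884109036219
[[0,[34.6,6.2,6.3],[-0.0,-0.0,-0.1667]],[0,[33.1,11.8,6.3],[-0.0,-0.0,-0.1667]],[0,[30.7,17.1,6.3],[-0.0,-0.0,-0.1667]],[0,[27.4,22.0,6.3],[-0.0,-0.0,-0.1667]],[0,[23.4,26.2,6.3],[-0.0,-0.0,-0.1667]],[0,[18.7,29.8,6.3],[-0.0,-0.0,-0.1667]],[0,[13.5,32.5,6.3],[-0.0,-0.0,-0.1667]],[0,[8.0,34.2,6.3],[-0.0,-0.0,-0.1667]]]
```

carry_out(commands=[[0,[34.5,6,6],[0,0,-0.167]],[0,[33,12,6],[0,0,-0.167]],[0,[30.5,17,6],[0,0,-0.167]],[0,[27.5,22,6],[0,0,-0.167]],[0,[23.5,26,6],[0,0,-0.167]],[0,[18.5,30,6],[0,0,-0.167]],[0,[13.5,32.5,6],[0,0,-0.167]],[0,[8,34,6],[0,0,-0.165]],[0,[0,0,0],[0,0,0]]])

```text
time_s: 4.58
ee_pos: [0.5494, 0.2762, 0.3312]
eef_rot: [-3.141, -0.002, 2.904]
force: [0.6, 1.0, -0.1]
grip_width: 0.0938
grip_force: 0.0
```

```bash
python3 - <<'E'
from h import *
c=ctrl.camera('wrist')
o=ctrl.get_obs();print(o['time_s'],o['ee_pos'],o['eef_rot'])
P={}
for t in ['stone_holder','fixed_jaw_face','jaw_face','knob_grip','whetstone']:
    r=ctrl.place_of(t,'wrist')[:2];print(t,[(round(d['score'],2),np.round(d['at'],4).tolist()) for d in r])
x,y,h=.4925,.2885,-.24
im=c['img'].copy()
def box(x0,x1,y0,y1,z,col):
    P=R.from_euler('z',h).apply(np.array([[x0,y0,z],[x1,y0,z],[x1,y1,z],[x0,y1,z]])/1e3)+[x,y,0]
    cv2.polylines(big,[(proj(c,P)*2-off).astype(int)],True,col,1)
off=np.array([240,0]);big=cv2.resize(im,None,fx=2,fy=2,interpolation=cv2.INTER_CUBIC)[0:520,240:1040].copy()
box(-144,144,-29,29,14,(0,0,255));box(-36.5+9-1.5,114.5-9+1.5-.0,-25,25,44,(0,255,0));box(-89,-55,-6.5,6.5,46,(255,0,255))
cv2.imwrite('pics/w1.png',big)
E
```

```text
4.625 [0.54951129 0.27505092 0.33194339] [-3.14088084e+00 -7.14878644e-04  2.90070219e+00]
stone_holder []
fixed_jaw_face [(0.55, [0.6052, 0.2611, 0.0183])]
jaw_face [(0.65, [0.4555, 0.2945, 0.0201])]
knob_grip [(0.62, [0.428, 0.3077, 0.0403])]
whetstone [(0.86, [0.5272, 0.2796, 0.0133]), (0.66, [0.425, 0.3058, 0.0403])]
```

View pics/w1.png

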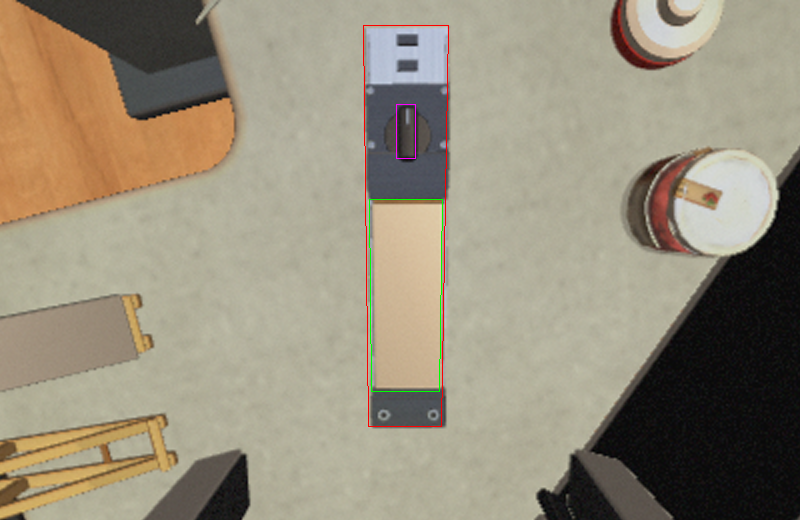

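The overlay fits: the bed, stone and bar outlines agree within about 1–2 mm, and the far end is about 2 mm more to +y. So the holder is at (0.4925, 0.2893), yaw -0.234, and the knob at (0.4225, 0.306).

```bash
python3 -c "
from h import *
plan([0.4225,0.306,0.06],[np.pi,0,2.9076],6,0.5)
"
```

```text
q6~ -0.7099804657597883 step mm 50.46903302060356 deg 0.06942803473248675
[[0.5,[21.9,0.0,45.5],[0.0001,0.0001,-0.0012]],[0.5,[21.8,0.0,45.5],[0.0001,0.0001,-0.0012]],[0.5,[21.8,0.1,45.5],[0.0001,0.0001,-0.0012]],[0.5,[21.8,0.1,45.5],[0.0001,0.0001,-0.0012]],[0.5,[21.8,0.1,45.5],[0.0001,0.0001,-0.0012]],[0.5,[21.8,0.2,45.5],[0.0001,0.0001,-0.0012]]]
```

carry_out(commands=[[0.5,[22,0,45.5],[0,0,-0.002]],[0.5,[22,0,45.5],[0,0,-0.002]],[0.5,[22,0,45.5],[0,0,-0.002]],[0.5,[22,0,45.5],[0,0,-0.001]],[0.5,[22,0,45.5],[0,0,0]],[0.5,[21.5,0,45.5],[0,0,0]],[0.5,[0,0,0],[0,0,0]],[0.5,[0,0,0],[0,0,0]]])

```text
time_s: 5.88
ee_pos: [0.4232, 0.3064, 0.0615]
eef_rot: [3.14, 0.002, 2.909]
force: [0.3, -0.2, -0.0]
grip_width: 0.0468
grip_force: 0.0
```

```bash
python3 - <<'E'
from h import *
c=ctrl.camera('wrist')
o=ctrl.get_obs();print(o['time_s'],o['ee_pos'],o['eef_rot'],o['qpos'],o['grip_width'])
print([(round(d['score'],2),np.round(d['at'],4).tolist()) for d in ctrl.place_of('knob_grip','wrist')[:2]])
plan([0.4225,0.306,0.031],[np.pi,0,2.9076],2,0.5)
E
```

```text
5.925 [0.42335248 0.30647783 0.06171418] [3.13910773e+00 2.56276581e-03 2.90889682e+00] [ 5.56556611e-01  4.06498567e-01  1.74155236e+00 -8.22899296e-05
  9.89972715e-01 -7.81502034e-01] 0.04704072245684738
[(0.95, [0.4236, 0.3095, 0.0391])]
q6~ -0.7099804657597883 step mm 15.281884669743166 deg 0.10655395708314928
[[0.5,[0.3,-0.3,15.3],[0.0012,0.0012,0.0007]],[0.5,[0.3,-0.3,15.3],[0.0012,0.0012,0.0007]]]
```

carry_out(commands=[[0.5,[0,-0.5,15.5],[0,0,0]],[0.5,[0,0,15],[0,0,0]],[0.5,[0,0,0],[0,0,0]],[1,[0,0,0],[0,0,0]],[1,[0,0,0],[0,0,0]],[1,[0,0,0],[0,0,0]],[1,[0,0,0],[0,0,0]],[1,[0,0,0],[0,0,0]]], squeeze=25)

```text
time_s: 6.98
ee_pos: [0.4216, 0.3062, 0.0292]
eef_rot: [3.14, 0.001, 2.91]
force: [0.3, 5.4, -0.0]
grip_width: 0.0129
grip_force: 25.0
```

carry_out(commands=[[1,[0,0,-1],[0,0,0.05]],[1,[0,0,0],[0,0,0.11]],[1,[0,0,0],[0,0,0.12]],[1,[0,0,0],[0,0,0.12]],[1,[0,0,0],[0,0,0.12]],[1,[0,0,0],[0,0,0.12]],[1,[0,0,0],[0,0,0.12]],[1,[0,0,0],[0,0,0.12]],[1,[0,0,0],[0,0,0.12]],[1,[0,0,0],[0,0,0.07]]])

```text
time_s: 8.22
ee_pos: [0.4215, 0.3067, 0.0294]
eef_rot: [3.14, -0.002, 1.837]
force: [4.0, 13.7, -14.4]
grip_width: 0.0129
grip_force: 25.1
```

```bash
python3 - <<'E'
from h import *
ctrl.camera('wrist')
o=ctrl.get_obs();print(o['time_s'],o['ee_pos'],o['eef_rot'],o['force'],o['moment'],o['grip_width'],o['grip_force'])
d=-32.5*np.array([np.cos(-.234),np.sin(-.234),0]);print(R.from_euler('xyz',o['eef_rot']).inv().apply(d))
E
```

```text
8.275 [0.42151082 0.3066603  0.02939126] [ 3.14044481e+00 -1.51395045e-03  1.83399708e+00] [  3.97698492  12.93512977 -14.31175477] [ 2.3881949  -0.92830424  0.3050546 ] 0.012571598682517188 25.134536566802126
[ 1.55014127e+01 -2.85649456e+01 -9.31967251e-03]
```

carry_out(commands=[[1,[1,0,1],[0,0,0]],[1,[1.9,-3.6,0],[0,0,0]],[1,[1.9,-3.6,0],[0,0,0]],[1,[1.9,-3.6,0],[0,0,0]],[1,[1.9,-3.6,0],[0,0,0]],[1,[1.9,-3.6,0],[0,0,0]],[1,[1.9,-3.6,0],[0,0,0]],[1,[1.9,-3.6,0],[0,0,0]],[1,[1.9,-3.6,0],[0,0,0]],[1,[0,0,0],[0,0,0]]])

```text
time_s: 9.52
ee_pos: [0.3908, 0.3142, 0.0293]
eef_rot: [3.137, -0.001, 1.84]
force: [13.9, 5.2, -8.8]
grip_width: 0.013
grip_force: 25.1
```

```bash
python3 - <<'E'
from h import *
ctrl.camera('wrist')
o=ctrl.get_obs();print(o['time_s'],o['ee_pos'],o['eef_rot'],o['force'],o['moment'],o['grip_width'],o['grip_force'])
print((np.array(o['ee_pos'])-[.4215,.3067,.0294])[:2]@[-np.cos(.234),np.sin(.234)])
E
```

```text
9.575 [0.39077554 0.31415673 0.02927424] [ 3.13726585e+00 -6.48856992e-04  1.84004958e+00] [12.97647436  5.19497609 -8.00830693] [ 1.01542955 -2.57901915  0.21424195] 0.012730089755999903 25.07789113022227
0.03161611530368446
```

carry_out(commands=[[1,[0.4,-0.9,0],[0,0,0]],[1,[0,0,0],[0,0,0]]])

```text
time_s: 9.82
ee_pos: [0.3907, 0.3142, 0.0293]
eef_rot: [3.135, -0.0, 1.84]
force: [20.5, 3.5, -11.9]
grip_width: 0.0125
grip_force: 25.0
```

carry_out(commands=[[1,[-0.5,1,0],[0,0,0]],[0.4,[0,0,0],[0,0,0]],[0.4,[0,0,0],[0,0,0]],[0.4,[0,0,0],[0,0,0]],[0.4,[0,0,0],[0,0,0]],[0.4,[0,0,-30],[0,0,0]],[0.4,[0,0,-45],[0,0,0]]])

```text
time_s: 10.7
ee_pos: [0.3884, 0.3127, 0.1037]
eef_rot: [-3.138, 0.002, 1.84]
force: [-0.1, 0.6, 0.1]
grip_width: 0.0563
grip_force: 0.0
```

```bash
python3 - <<'E'
from h import *
c=ctrl.camera('top')
o=ctrl.get_obs();print(o['time_s'],o['ee_pos'],o['force'],o['grip_width'])
h=-.234
s=np.array([.4925,.2893,0])+R.from_euler('z',h).apply([.0405,0,.014]);print('stone',s)
plan([s[0],s[1],.16],[np.pi,0,2.9076],7,0.2)
E
```

```text
10.75 [0.39069432 0.31429071 0.11005821] [2.42560931 1.21207312 7.00540489] 0.0564375114843429
stone [0.53189624 0.27990925 0.014     ]
q6~ -0.8523789517899294 step mm 21.952754962203475 deg 8.740864053773373
[[0.2,[-10.1,18.2,-7.1],[0.0007,0.0002,-0.1526]],[0.2,[-12.7,16.4,-7.1],[0.0007,0.0002,-0.1526]],[0.2,[-15.1,14.3,-7.1],[0.0007,0.0002,-0.1526]],[0.2,[-17.1,11.8,-7.1],[0.0007,0.0002,-0.1526]],[0.2,[-18.7,9.1,-7.1],[0.0007,0.0002,-0.1526]],[0.2,[-19.8,6.2,-7.1],[0.0007,0.0002,-0.1526]],[0.2,[-20.5,3.1,-7.1],[0.0007,0.0002,-0.1526]]]
```

carry_out(commands=[[0.2,[-10,18,-12],[0,0,-0.153]],[0.2,[-12.5,16.5,-12],[0,0,-0.153]],[0.2,[-15,14.5,-12],[0,0,-0.153]],[0.2,[-17,12,-12],[0,0,-0.153]],[0.2,[-18.5,9,-12],[0,0,-0.153]],[0.2,[-19.5,6,-12],[0,0,-0.153]],[0.2,[-19.5,3,-12],[0,0,-0.153]],[0.2,[0,0,0],[0,0,0]]])

```text
time_s: 11.75
ee_pos: [0.5298, 0.28, 0.1879]
eef_rot: [-3.141, 0.0, 2.909]
force: [-0.8, 0.1, -0.7]
grip_width: 0.0753
grip_force: 0.0
```

```bash
python3 - <<'E'
from h import *
c=ctrl.camera('wrist')
o=ctrl.get_obs();print(o['time_s'],o['ee_pos'],o['eef_rot'],o['grip_width'])
x,y,h=.4925,.2893,-.234
for t in ['jaw_face','knob_grip','whetstone']:
    print(t,[(round(d['score'],2),(R.from_euler('z',-h).apply(np.array(d['at'])-[x,y,0])*1e3).round(1).tolist()) for d in ctrl.place_of(t,'wrist')[:1]])
im=c['img'].copy()
def box(x0,x1,y0,y1,z,col):
    P=R.from_euler('z',h).apply(np.array([[x0,y0,z],[x1,y0,z],[x1,y1,z],[x0,y1,z]])/1e3)+[x,y,0]
    cv2.polylines(big,[(proj(c,P)*1.25).astype(int)],True,col,1)
big=cv2.resize(im,None,fx=1.25,fy=1.25,interpolation=cv2.INTER_CUBIC)
box(-144,144,-29,29,14,(0,0,255));box(-27,105,-25,25,44,(0,255,0));box(-89-32,-55-32,-6.5,6.5,46,(255,0,255));box(-36,114,-25,25,23,(0,255,255))
cv2.imwrite('pics/w2.png',big)
E
```

```text
11.8 [0.52890695 0.28018643 0.18722205] [-3.14089143e+00 -7.40437915e-04  2.90665818e+00] 0.07516625354091265
jaw_face [(0.7, [-66.1, 0.5, 21.1])]
knob_grip [(0.68, [-101.1, -0.2, 42.3])]
whetstone [(0.57, [42.2, 1.5, 15.7])]
```

View pics/w2.png

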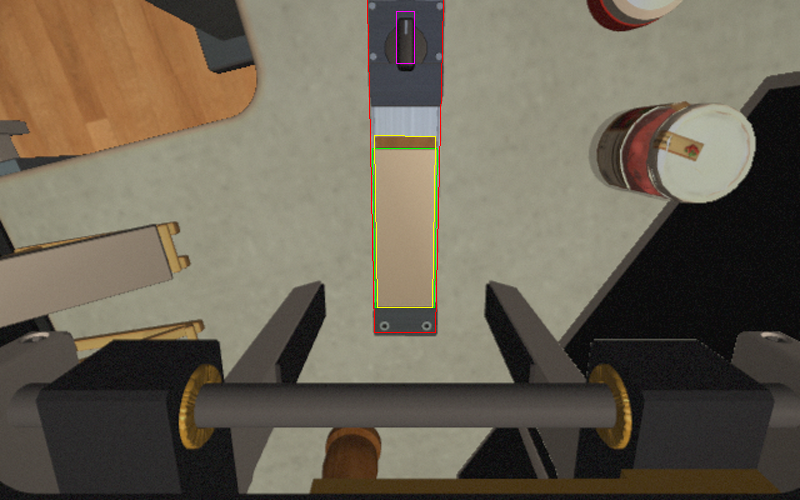

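The knob bar is straight and home at (405,45). The jaw's front edge is at row 106, with bare bed between it and the plate end at row 136. I'll check the jaw travel from these edges.

```bash
python3 - <<'E'
from h import *
c=ctrl.camera('wrist');o=ctrl.get_obs();print(o['ee_pos'],o['eef_rot'])
g=cv2.cvtColor(c['img'],cv2.COLOR_BGR2GRAY).astype(float)
x,y,h=.4925,.2893,-.234
p=g[:,312:335].mean(1);d=np.abs(np.diff(p))
for r in [i for i in range(2,260) if d[i]>8 and d[i]==d[i-1:i+2].max()]:
    print(r,d[r].round(),[ (z,(R.from_euler('z',-h).apply(ray(c,(323,r+.5),z/1e3)-[x,y,0])[0]*1e3).round(1)) for z in (14,23,29,44)])
q=g[60:240];
for r in (140,170,200):
    e=np.abs(np.diff(g[r,290:360]));k=[i+290 for i in range(1,68) if e[i]>12 and e[i]==e[i-1:i+2].max()]
    print(r,[(i,(R.from_euler('z',-h).apply(ray(c,(i+.5,r),.044)-[x,y,0])*1e3).round(1)[:2].tolist()) for i in k])
plan([.5303,.2803,.06],[np.pi,0,2.9076],3,.2)
E
```

```text
[0.52846665 0.28063175 0.18744172] [-3.14094690e+00 -7.59543401e-04  2.90927682e+00]
15 12.0 [(14, np.float64(-125.5)), (23, np.float64(-123.3)), (29, np.float64(-121.8)), (44, np.float64(-118.0))]
17 10.0 [(14, np.float64(-123.8)), (23, np.float64(-121.6)), (29, np.float64(-120.1)), (44, np.float64(-116.4))]
58 20.0 [(14, np.float64(-86.6)), (23, np.float64(-85.3)), (29, np.float64(-84.4)), (44, np.float64(-82.3))]
86 104.0 [(14, np.float64(-59.8)), (23, np.float64(-59.3)), (29, np.float64(-58.9)), (44, np.float64(-57.9))]
109 33.0 [(14, np.float64(-37.1)), (23, np.float64(-37.1)), (29, np.float64(-37.1)), (44, np.float64(-37.0))]
120 57.0 [(14, np.float64(-25.9)), (23, np.float64(-26.2)), (29, np.float64(-26.3)), (44, np.float64(-26.8))]
246 49.0 [(14, np.float64(116.8)), (23, np.float64(112.9)), (29, np.float64(110.3)), (44, np.float64(103.8))]
140 [(296, [-8.2, -26.7]), (297, [-8.2, -25.8]), (299, [-8.2, -23.8]), (348, [-8.3, 24.0]), (350, [-8.3, 25.9])]
170 [(297, [21.4, -26.3]), (347, [21.4, 23.6]), (349, [21.3, 25.6])]
200 [(297, [52.5, -26.9]), (298, [52.5, -25.9]), (299, [52.5, -24.9]), (348, [52.4, 25.3])]
q6~ -0.8505631457309533 step mm 42.48511345480706 deg 0.037261609532095716
[[0.2,[-0.7,0.1,42.5],[-0.0002,-0.0003,0.0006]],[0.2,[-0.6,0.1,42.5],[-0.0002,-0.0003,0.0006]],[0.2,[-0.6,0.0,42.5],[-0.0002,-0.0003,0.0006]]]
```

carry_out(commands=[[0.4,[40,0,-10],[0,0,0]],[0.4,[0,0,0],[0,0,0]],[0.4,[0,0,0],[0,0,0]]])

```text
time_s: 12.38
ee_pos: [0.4904, 0.2897, 0.1979]
eef_rot: [-3.142, 0.0, 2.911]
force: [0.4, -0.3, -0.2]
grip_width: 0.0561
grip_force: 0.0
```

```bash
python3 - <<'E'
from h import *
c=ctrl.camera('wrist');o=ctrl.get_obs();print(o['time_s'],o['ee_pos'],o['eef_rot'])
g=cv2.cvtColor(c['img'],cv2.COLOR_BGR2GRAY).astype(float)
x,y,h=.4925,.2893,-.234
def hx(uv,z): return (R.from_euler('z',-h).apply(ray(c,uv,z/1e3)-[x,y,0])*1e3).round(1)
for col in (302,320,338):
  p=g[:,col-3:col+4].mean(1);d=np.abs(np.diff(p));print('col',col)
  for r in [i for i in range(2,260) if d[i]>10 and d[i]==d[i-1:i+2].max()]:
    print(' ',r,d[r].round(),[(z,hx((col,r+.5),z)[:2].tolist()) for z in (14,24,29,46)])
cv2.imwrite('pics/w3.png',cv2.resize(c['img'][0:200,240:400],None,fx=3,fy=3,interpolation=cv2.INTER_CUBIC))
E
```

```text
12.425 [0.49059641 0.28953516 0.1976904 ] [-3.14141689e+00 -5.64290139e-05  2.91025115e+00]
col 302
  40 14.0 [(14, [-143.9, -22.6]), (24, [-142.0, -22.0]), (29, [-141.1, -21.7]), (46, [-137.9, -20.6])]
  47 43.0 [(14, [-137.3, -22.7]), (24, [-135.6, -22.1]), (29, [-134.8, -21.8]), (46, [-131.9, -20.7])]
  86 12.0 [(14, [-99.3, -23.2]), (24, [-98.7, -22.6]), (29, [-98.3, -22.2]), (46, [-97.2, -21.2])]
  91 19.0 [(14, [-94.3, -23.3]), (24, [-93.8, -22.6]), (29, [-93.5, -22.3]), (46, [-92.7, -21.2])]
  93 12.0 [(14, [-92.2, -23.3]), (24, [-91.8, -22.7]), (29, [-91.6, -22.3]), (46, [-90.8, -21.3])]
  126 55.0 [(14, [-58.0, -23.8]), (24, [-58.5, -23.1]), (29, [-58.7, -22.8]), (46, [-59.6, -21.7])]
  146 39.0 [(14, [-36.3, -24.0]), (24, [-37.4, -23.4]), (29, [-38.0, -23.1]), (46, [-39.8, -21.9])]
  156 15.0 [(14, [-25.3, -24.2]), (24, [-26.7, -23.5]), (29, [-27.4, -23.2]), (46, [-29.7, -22.1])]
  158 33.0 [(14, [-23.0, -24.2]), (24, [-24.5, -23.6]), (29, [-25.2, -23.2]), (46, [-27.7, -22.1])]
col 320
  40 14.0 [(14, [-144.0, -4.2]), (24, [-142.1, -4.1]), (29, [-141.2, -4.1]), (46, [-138.0
[... 675 characters left out ...]
7.8, -3.8])]
col 338
  3 16.0 [(14, [-177.8, 13.6]), (24, [-175.0, 13.3]), (29, [-173.6, 13.1]), (46, [-168.9, 12.4])]
  41 11.0 [(14, [-143.1, 14.1]), (24, [-141.2, 13.7]), (29, [-140.3, 13.6]), (46, [-137.2, 12.9])]
  47 51.0 [(14, [-137.4, 14.2]), (24, [-135.7, 13.8]), (29, [-134.9, 13.6]), (46, [-132.0, 13.0])]
  126 82.0 [(14, [-58.1, 15.4]), (24, [-58.6, 15.0]), (29, [-58.8, 14.7]), (46, [-59.7, 14.0])]
  146 69.0 [(14, [-36.5, 15.7]), (24, [-37.6, 15.3]), (29, [-38.1, 15.0]), (46, [-40.0, 14.3])]
  156 30.0 [(14, [-25.4, 15.9]), (24, [-26.8, 15.4]), (29, [-27.5, 15.2]), (46, [-29.9, 14.4])]
  159 49.0 [(14, [-22.0, 15.9]), (24, [-23.5, 15.5]), (29, [-24.3, 15.2]), (46, [-26.8, 14.5])]
```

View pics/w3.png

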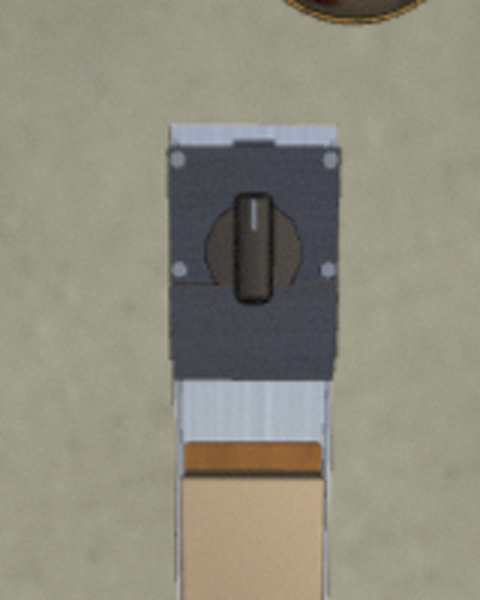

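The knob is home, but the edges give only about 29.3 mm of jaw travel: the lip edge is at -58.8 mm and the bed end reads -144.0 mm as it should. The bar's kick on release seems to have pushed the jaw back 2–3 mm. I'll redo the draw and turn the knob back while still holding it.

```bash
python3 -c "
from h import *
plan([.3941,.3128,.031],[np.pi,0,2.9076],4,.5)"
```

```text
q6~ -0.6659116116250701 step mm 48.50161150833693 deg 0.03806688688109281
[[0.5,[24.8,0.1,41.7],[-0.0,-0.0,0.0007]],[0.5,[24.8,0.1,41.7],[-0.0,-0.0,0.0007]],[0.5,[24.8,0.1,41.7],[-0.0,-0.0,0.0007]],[0.5,[24.8,0.1,41.7],[-0.0,-0.0,0.0007]]]
```

carry_out(commands=[[0.5,[50,0,20],[0,0,0]],[0.5,[49,0.5,35],[0,0,0.002]],[0.5,[0,0,55],[0,0,0]],[0.5,[0,0,45],[0,0,0]],[0.5,[0,0,11],[0,0,0]],[0.5,[0,0,0],[0,0,0]],[1,[0,0,0],[0,0,0]],[1,[0,0,0],[0,0,0]],[1,[0,0,0],[0,0,0]],[1,[0,0,0],[0,0,0]]], squeeze=25)

```text
time_s: 13.68
ee_pos: [0.3942, 0.3128, 0.0323]
eef_rot: [3.141, 0.0, 2.909]
force: [-0.3, -0.9, 3.8]
grip_width: 0.0126
grip_force: 25.0
```

carry_out(commands=[[1,[0,0,0],[0,0,0.1]],[1,[0,0,0],[0,0,0.12]],[1,[0,0,0],[0,0,0.12]],[1,[0,0,0],[0,0,0.12]],[1,[0,0,0],[0,0,0.12]],[1,[0,0,0],[0,0,0.12]],[1,[0,0,0],[0,0,0.12]],[1,[0,0,0],[0,0,0.12]],[1,[0,0,0],[0,0,0.12]],[1,[1.4,-2.6,0],[0,0,0]]])

```text
time_s: 14.92
ee_pos: [0.3915, 0.3133, 0.0323]
eef_rot: [3.141, 0.0, 1.85]
force: [1.4, -2.7, 5.7]
grip_width: 0.0125
grip_force: 25.0
```

carry_out(commands=[[1,[0.7,-1.3,0],[0,0,0]],[1,[0,0,0],[0,0,0]]])

```text
time_s: 15.18
ee_pos: [0.3911, 0.3135, 0.0323]
eef_rot: [3.138, 0.001, 1.852]
force: [10.9, -6.1, -0.1]
grip_width: 0.0127
grip_force: 25.0
```

carry_out(commands=[[1,[0,0,0],[0,0,-0.13]],[1,[0,0,0],[0,0,-0.13]],[1,[0,0,0],[0,0,-0.13]],[1,[0,0,0],[0,0,-0.13]],[1,[0,0,0],[0,0,-0.13]],[1,[0,0,0],[0,0,-0.13]],[1,[0,0,0],[0,0,-0.13]],[1,[0,0,0],[0,0,-0.11]],[1,[0,0,0],[0,0,0]]])

```text
time_s: 16.3
ee_pos: [0.3912, 0.3136, 0.0323]
eef_rot: [3.14, 0.003, 2.874]
force: [11.1, -5.2, -0.6]
grip_width: 0.0128
grip_force: 25.0
```

carry_out(commands=[[0.3,[0,0,0],[0,0,0]],[0.3,[0,0,0],[0,0,0]],[0.3,[0,0,0],[0,0,0]],[0.2,[0,0,-40],[0,0,0]],[0.2,[0,0,-60],[0,0,-0.034]],[0.2,[-40,0,-45],[0,0,0]],[0.2,[-59,0,-20],[0,0,0]],[0.2,[-42,0,0],[0,0,0]],[0.2,[0,0,0],[0,0,0]]])

```text
time_s: 17.42
ee_pos: [0.5283, 0.2793, 0.1962]
eef_rot: [-3.141, -0.001, 2.901]
force: [-0.6, 0.0, -1.0]
grip_width: 0.0752
grip_force: 0.0
```

```bash
python3 - <<'E'
from h import *
c=ctrl.camera('wrist');o=ctrl.get_obs();print(o['time_s'],o['ee_pos'],o['eef_rot'])
g=cv2.cvtColor(c['img'],cv2.COLOR_BGR2GRAY).astype(float)
x,y,h=.4925,.2893,-.234
def hx(uv,z): return (R.from_euler('z',-h).apply(ray(c,uv,z/1e3)-[x,y,0])*1e3).round(1)
p=g[:,317:330].mean(1);d=np.abs(np.diff(p))
for r in [i for i in range(2,260) if d[i]>10 and d[i]==d[i-1:i+2].max()]:
    print(' ',r,d[r].round(),[(z,hx((323,r+.5),z)[0]) for z in (14,24,29,46)])
t=[.4925+.0385*np.cos(h),.2893+.0385*np.sin(h)]
plan([*t,.021],[np.pi,0,h+np.pi],4,.2)
cv2.imwrite('pics/w4.png',cv2.resize(c['img'][0:200,240:400],None,fx=3,fy=3,interpolation=cv2.INTER_CUBIC))
E
```

```text
17.475 [0.52701625 0.2799381  0.19614783] [-3.14097253e+00 -1.12932293e-03  2.90195049e+00]
  14 18.0 [(14, np.float64(-128.3)), (24, np.float64(-125.8)), (29, np.float64(-124.5)), (46, np.float64(-120.2))]
  16 14.0 [(14, np.float64(-126.5)), (24, np.float64(-124.0)), (29, np.float64(-122.8)), (46, np.float64(-118.6))]
  51 10.0 [(14, np.float64(-94.1)), (24, np.float64(-92.5)), (29, np.float64(-91.8)), (46, np.float64(-89.0))]
  56 26.0 [(14, np.float64(-89.4)), (24, np.float64(-87.9)), (29, np.float64(-87.2)), (46, np.float64(-84.7))]
  83 53.0 [(14, np.float64(-63.1)), (24, np.float64(-62.3)), (29, np.float64(-62.0)), (46, np.float64(-60.7))]
  109 47.0 [(14, np.float64(-36.7)), (24, np.float64(-36.7)), (29, np.float64(-36.7)), (46, np.float64(-36.7))]
  120 43.0 [(14, np.float64(-25.3)), (24, np.float64(-25.6)), (29, np.float64(-25.7)), (46, np.float64(-26.3))]
  243 34.0 [(14, np.float64(117.2)), (24, np.float64(113.0)), (29, np.float64(110.8)), (46, np.float64(103.6))]
q6~ -0.8501759480159725 step mm 43.793237823797206 deg 0.08289347628286384
[[0.2,[-0.7,0.3,43.8],[-0.0002,-0.0003,-0.0014]],[0.2,[-0.7,0.3,43.8],[-0.0002,-0.0003,-0.0014]],[0.2,[-0.7,0.3,43.8],[-0.0002,-0.0003,-0.0014]],[0.2,[-0.7,0.3,43.8],[-0.0002,-0.0003,-0.0014]]]
```

View pics/w4.png

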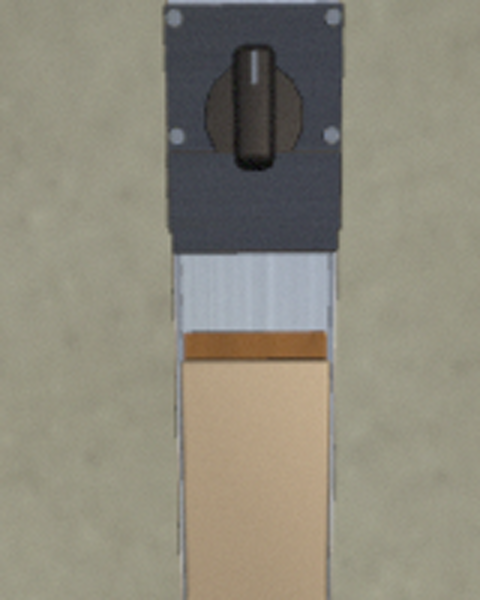

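The knob is straight again and the jaw lip edge is now at -62 mm, so the jaw is fully open. Next I'll grasp the stone.

carry_out(commands=[[0.2,[-1.5,0.5,55],[0,0,-0.003]],[0.2,[-1.5,0.5,55],[0,0,-0.002]],[0.2,[0,0,45],[0,0,0]],[0.2,[0,0,20],[0,0,0]],[0.2,[0,0,0],[0,0,0]],[1,[0,0,0],[0,0,0]],[1,[0,0,0],[0,0,0]],[1,[0,0,0],[0,0,0]],[1,[0,0,0],[0,0,0]]], squeeze=35)

```text
time_s: 18.6
ee_pos: [0.5303, 0.2808, 0.023]
eef_rot: [3.141, 0.001, 2.908]
force: [-1.2, -0.1, 6.8]
grip_width: 0.0496
grip_force: 35.0
```

```bash
python3 - <<'E'
from h import *
o=ctrl.get_obs();print(o['time_s'],o['ee_pos'],o['eef_rot'],o['force'],o['grip_width'],o['grip_force'])
print(R.from_euler('z',.234).apply(np.array(o['ee_pos'])-[.4925,.2893,0]))
E
```

```text
18.6 [0.53031976 0.28079251 0.02297898] [3.14080122e+00 1.07650119e-03 2.90776615e+00] [-1.17761357 -0.12687555  6.83481248] 0.04959845050751648 35.000303238630295
[0.03876168 0.00049365 0.02297898]
```

carry_out(commands=[[1,[4,0,0],[0,0,0]],[1,[4,0,0],[0,0,0]],[1,[4,0,0],[0,0,0]],[1,[4,0,0],[0,0,0]],[1,[0,0,0],[0,0,0]]])

```text
time_s: 19.23
ee_pos: [0.5149, 0.2846, 0.0229]
eef_rot: [3.14, 0.002, 2.908]
force: [2.6, -0.7, 6.8]
grip_width: 0.0498
grip_force: 35.0
```

carry_out(commands=[[1,[0,0,-4],[0,0,0]],[1,[0,0,-6],[0,0,0]],[1,[0,0,-20],[0,0,0]],[1,[0,0,-50],[0,0,0]],[1,[0,0,-60],[0,0,0]],[1,[0,0,-30],[0,0,0]]])

```text
time_s: 19.98
ee_pos: [0.5147, 0.2846, 0.1954]
eef_rot: [3.139, 0.003, 2.908]
force: [-0.2, -1.0, -4.6]
grip_width: 0.0496
grip_force: 35.0
```

```bash
cat >> h.py <<'E'
SEAT=np.array([.593,-.011,.056]);RS=R.from_euler('z',-1.632)*R.from_euler('y',-.56)
RT=RS*R.from_euler('y',np.pi)
def pose(off): # offset of stone underside centre from seat in seat axes, mm
    return SEAT+RS.apply(np.array(off)/1e3+[0,0,.009]), RT.as_euler('xyz')
E
python3 - <<'E'
from h import *
p,e=pose([8,0,120]);print(p,e)
plan(p,e,11,1)
E
```

```text
[0.59677666 0.05062937 0.1695454 ] [3.14159265 0.56       1.50959265]
q6~ 0.14583905993520596 step mm 22.66280563439941 deg 7.751787521517629
[[1,[-12.2,-19.0,2.3],[0.0358,-0.0422,0.1234]],[1,[-14.3,-17.2,3.6],[0.0358,-0.0422,0.1234]],[1,[-16.1,-15.2,4.8],[0.0358,-0.0422,0.1234]],[1,[-17.6,-12.9,6.0],[0.0358,-0.0422,0.1234]],[1,[-18.8,-10.4,7.2],[0.0358,-0.0422,0.1234]],[1,[-19.6,-7.8,8.3],[0.0358,-0.0422,0.1234]],[1,[-20.0,-5.0,9.4],[0.0358,-0.0422,0.1234]],[1,[-20.0,-2.2,10.4],[0.0358,-0.0422,0.1234]],[1,[-19.7,0.7,11.2],[0.0358,-0.0422,0.1234]],[1,[-18.9,3.5,12.0],[0.0358,-0.0422,0.1234]]]
[[1,[-17.8,6.2,12.6],[0.0358,-0.0422,0.1234]]]
```

carry_out(commands=[[1,[-12,-19,2],[0.036,-0.042,0.123]],[1,[-14.5,-17,3.5],[0.036,-0.042,0.123]],[1,[-16,-15,5],[0.036,-0.042,0.123]],[1,[-17.5,-13,6],[0.036,-0.042,0.123]],[1,[-19,-10.5,7],[0.036,-0.042,0.123]],[1,[-19.5,-8,8.5],[0.036,-0.042,0.123]],[1,[-20,-5,9.5],[0.036,-0.042,0.123]],[1,[-20,-2,10.5],[0.036,-0.042,0.123]],[1,[-19.5,0.5,11],[0.036,-0.042,0.123]],[1,[-19,3.5,12],[0.036,-0.042,0.123]]])

```text
time_s: 21.22
ee_pos: [0.5889, 0.0715, 0.1684]
eef_rot: [-3.097, 0.517, 1.655]
force: [0.6, 0.1, -3.8]
grip_width: 0.0498
grip_force: 35.0
```

carry_out(commands=[[1,[-18,6,12.5],[0.036,-0.042,0.123]],[1,[0,0,0],[0,0,0]],[1,[0,0,0],[0,0,0]],[1,[0,0,0],[0,0,0]]])

```text
time_s: 21.72
ee_pos: [0.5962, 0.0512, 0.1667]
eef_rot: [-3.134, 0.561, 1.519]
force: [-0.1, 1.2, -3.7]
grip_width: 0.0498
grip_force: 35.0
```

```bash
python3 - <<'E'
from h import *
c=ctrl.camera('wrist')
o=ctrl.get_obs();print(o['time_s'],o['ee_pos'],o['eef_rot'],o['force'],o['moment'],o['grip_width'])
for cam in ('wrist','side','top'):
    ctrl.camera(cam)
    print(cam,[(t,round(d['score'],2),np.round(d['at'],4).tolist()) for t in ('stand_free','whetstone') for d in ctrl.place_of(t,cam)[:1]])
cv2.imwrite('pics/w5.png',c['img'])
p,e=pose([8,0,40]);plan(p,e,3,1)
E
```

```text
21.775 [0.596256   0.05116823 0.16667428] [-3.13398299  0.56089834  1.51909831] [-0.09006414  0.54612528 -3.83717499] [ 0.6022381  -0.12144006 -0.0166143 ] 0.04942003414700913
wrist [('whetstone', 0.6, [0.7005, 0.0052, -0.0003])]
side [('stand_free', 0.96, [0.5964, -0.0041, 0.0046]), ('whetstone', 0.64, [0.5924, 0.0511, 0.1576])]
top [('stand_free', 0.71, [0.5919, -0.0112, 0.0004])]
q6~ 0.07502701277257495 step mm 25.75425265697296 deg 0.15207942509164546
[[1,[-0.5,0.2,25.7],[-0.0012,0.0005,0.0023]],[1,[-0.5,0.2,25.7],[-0.0012,0.0005,0.0023]],[1,[-0.6,0.2,25.7],[-0.0012,0.0005,0.0023]]]
```

View pics/w5.png

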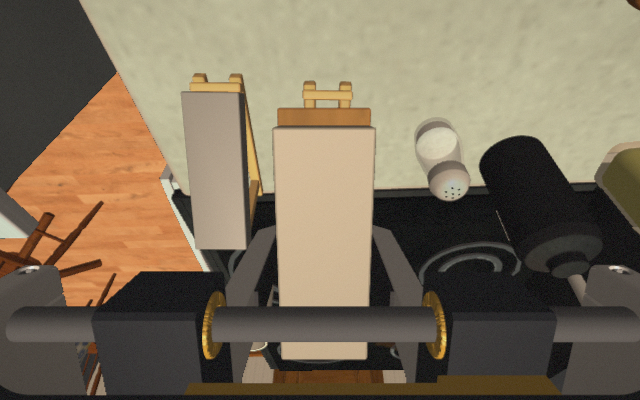

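The stone is held square above the stand. The toe strip shows at (303..352, row 95) just beyond the plate end at row 109. I'll check the lateral alignment against the stand model.

```bash
python3 - <<'E'
from h import *
c=ctrl.camera('wrist')
o=ctrl.get_obs();Ro=R.from_euler('xyz',o['eef_rot']);print(o['time_s'],o['ee_pos'])
print('toe model',proj(c,SEAT+RS.apply(np.array([[-75,-22,8],[-75,0,8],[-75,22,8],[-83,0,8]])/1e3)).round(1).tolist())
print('stone end model',proj(c,o['ee_pos']+Ro.apply(np.array([[75,-25,0],[75,25,0],[75,0,0],[75,0,9]])/1e3)).round(1).tolist())
im=c['img'].astype(int)
for r in (92,95,98): 
    e=np.abs(np.diff(im[r,290:366,0]));print(r,[i+290 for i in range(1,74) if e[i]>15 and e[i]>=e[i-1:i+2].max()])
g=im[:,:,0]
for col in (318,328,338): print(col,g[84:114,col].tolist())
for r in (115,118): 
    e=np.abs(np.diff(im[r,260:390,0]));print(r,[i+260 for i in range(1,128) if e[i]>25 and e[i]>=e[i-1:i+2].max()])
E
```

```text
22.275 [0.59636786 0.05063109 0.16628909]
toe model [[299.9, 100.6], [325.1, 100.8], [350.3, 101.0], [325.1, 91.2]]
stone end model [[276.1, 107.6], [370.7, 107.7], [323.4, 107.7], [323.4, 107.7]]
92 [301, 352]
95 [301, 352]
98 [302, 351]
318 [155, 157, 154, 157, 157, 112, 86, 99, 106, 109, 112, 114, 110, 109, 88, 102, 147, 153, 151, 152, 153, 155, 151, 129, 69, 56, 65, 64, 62, 65]
328 [155, 158, 159, 156, 154, 110, 85, 95, 102, 105, 112, 113, 118, 110, 96, 103, 148, 153, 151, 153, 154, 155, 157, 132, 69, 55, 63, 62, 60, 64]
338 [136, 132, 133, 130, 134, 95, 76, 94, 104, 107, 109, 115, 114, 110, 102, 71, 84, 87, 90, 80, 81, 86, 81, 69, 51, 54, 64, 65, 64, 66]
115 [276, 370]
118 [277, 370]
```

```bash
sed -i 's/SEAT=np.array(\[.593,-.011,.056\])/SEAT=np.array([.5944,-.0097,.056])/' h.py
python3 - <<'E'
from h import *
o=ctrl.get_obs()
p,e=pose([4,0,5]);plan(p,e,5,1)
E
```

```text
q6~ 0.05168573088410322 step mm 22.31221075339797 deg 0.09177491436589698
[[1,[0.7,0.4,22.3],[-0.0007,0.0003,0.0014]],[1,[0.7,0.4,22.3],[-0.0007,0.0003,0.0014]],[1,[0.7,0.4,22.3],[-0.0007,0.0003,0.0014]],[1,[0.7,0.4,22.3],[-0.0007,0.0003,0.0014]],[1,[0.7,0.4,22.3],[-0.0007,0.0003,0.0014]]]
```

carry_out(commands=[[1,[0.7,0.4,30],[0,0,0.002]],[1,[0.7,0.4,30],[-0.001,0,0.002]],[1,[0.7,0.4,25],[-0.001,0,0.002]],[1,[0.7,0.4,16],[-0.001,0,0.001]],[1,[0.7,0.4,10],[0,0,0]],[1,[0,0,0],[0,0,0]],[1,[0,0,0],[0,0,0]]])

```text
time_s: 23.15
ee_pos: [0.595, -0.0052, 0.0712]
eef_rot: [3.141, 0.561, 1.509]
force: [0.4, 1.1, -3.8]
grip_width: 0.0495
grip_force: 35.0
```

```bash
cat > s.py <<'E'
from h import *
o=ctrl.get_obs()
print(o['time_s'],o['eef_rot'],'grip',o['grip_width'],'seat-frame offset mm',(RS.inv().apply(np.array(o['ee_pos'])-SEAT)*1e3-[0,0,9]).round(1),'force in seat',RS.inv().apply(o['force']).round(1), 'rotvec in tool to target',(R.from_euler('xyz',o['eef_rot']).inv()*RT).as_rotvec().round(4))
E
python3 s.py
```

```text
23.15 [3.14075164 0.56130708 1.50917415] grip 0.04953318039860994 seat-frame offset mm [4.2 0.4 6.3] force in seat [-3.   0.3 -2.6] rotvec in tool to target [ 0.0006  0.0013 -0.0004]
```

carry_out(commands=[[1,[0,0,2],[0,0,0]],[1,[0,0,1.5],[0,0,0]],[1,[1.5,0,0],[0,0,0]],[1,[1,0,0],[0,0,0]],[1,[0,0,0],[0,0,0]]])

```text
time_s: 23.78
ee_pos: [0.5947, -0.0052, 0.0662]
eef_rot: [-3.141, 0.562, 1.51]
force: [0.2, 0.7, -3.1]
grip_width: 0.0497
grip_force: 35.0
```

```bash
python3 s.py
```

```text
23.775 [-3.14107916  0.56156188  1.50969455] grip 0.04970494104942904 seat-frame offset mm [ 1.6 -0.   2. ] force in seat [-2.2  0.1 -2.3] rotvec in tool to target [-0.0005  0.0016  0.0001]
```

Continue down the slope in small steps until the toe touches.

carry_out(commands=[[1,[0.8,0,0.5],[0,0,0]],[1,[0.8,0,0],[0,0,0]],[1,[0,0,0],[0,0,0]]])

```text
time_s: 24.15
ee_pos: [0.5947, -0.0042, 0.0649]
eef_rot: [-3.141, 0.562, 1.51]
force: [-0.3, 0.8, -3.7]
grip_width: 0.0498
grip_force: 35.0
```

```bash
python3 s.py
```

```text
24.15 [-3.14101833  0.56154505  1.50957959] grip 0.04981733458879764 seat-frame offset mm [ 0.  -0.1  1.4] force in seat [-2.6 -0.3 -2.8] rotvec in tool to target [-0.0006  0.0015 -0.    ]
```

carry_out(commands=[[1,[0.7,0,0],[0,0,0]],[1,[0.7,0,0],[0,0,0]],[1,[0,0,0],[0,0,0]]])

```text
time_s: 24.52
ee_pos: [0.5947, -0.0038, 0.0648]
eef_rot: [-3.141, 0.563, 1.509]
force: [-2.6, -6.1, 2.6]
grip_width: 0.0498
grip_force: 35.0
```

```bash
python3 s.py
```

```text
24.525 [-3.14107301  0.5631017   1.50890648] grip 0.0498040805102402 seat-frame offset mm [-0.4 -0.   1.6] force in seat [ 6.7 -2.3 -1.1] rotvec in tool to target [-0.0009  0.0031 -0.0006]
```

carry_out(commands=[[1,[-0.7,0,0.7],[0,0,0]],[1,[0,0,0.8],[0,0,0]],[1,[0,0,0],[0,0,0]]])

```text
time_s: 24.9
ee_pos: [0.5949, -0.0045, 0.0637]
eef_rot: [3.141, 0.562, 1.509]
force: [-0.7, -3.4, 2.8]
grip_width: 0.0498
grip_force: 35.0
```

```bash
python3 s.py
```

```text
24.9 [3.14129436 0.56186272 1.50907654] grip 0.04979933730418287 seat-frame offset mm [-0.3  0.2  0.3] force in seat [ 4.4 -0.4  0.6] rotvec in tool to target [ 0.      0.0019 -0.0004]
```

carry_out(commands=[[1,[0,0,0.6],[0,0,0]],[1,[0,0,0.4],[0,0,0]],[1,[0,0,0],[0,0,0]]])

```text
time_s: 25.28
ee_pos: [0.5949, -0.0046, 0.0637]
eef_rot: [3.141, 0.562, 1.509]
force: [-4.8, 1.4, 12.7]
grip_width: 0.0496
grip_force: 35.0
```

```bash
python3 s.py
```

```text
25.275 [3.14067942 0.56166794 1.50875166] grip 0.04957993697337524 seat-frame offset mm [-0.3  0.2  0.2] force in seat [ 5.8 -4.9 11.4] rotvec in tool to target [ 0.0005  0.0017 -0.0007]
```

carry_out(commands=[[1,[0,0,-0.5],[0,0,0]],[1,[0,0,0],[0,0,0]]], squeeze=8)

```text
time_s: 25.52
ee_pos: [0.5949, -0.0045, 0.0636]
eef_rot: [3.141, 0.562, 1.509]
force: [-2.8, -1.6, 7.0]
grip_width: 0.0498
grip_force: 8.0
```

carry_out(commands=[[0.42,[0,0,0],[0,0,0]],[0.35,[0,0,0],[0,0,0]],[0.3,[0,0,0],[0,0,0]],[0.3,[0,0,0],[0,0,0]],[0.3,[0,0,-10],[0,0,0]],[0.3,[0,0,-30],[0,0,0]],[0.3,[0,0,-50],[0,0,0]],[0.3,[0,0,-50],[0,0,0]],[0.3,[0,0,-40],[0,0,0]],[0.3,[0,0,0],[0,0,0]]])

```text
time_s: 26.78
ee_pos: [0.6014, 0.0928, 0.2182]
eef_rot: [3.136, 0.559, 1.508]
force: [0.0, -0.0, 0.4]
grip_width: 0.0659
grip_force: 0.0
```

```bash
python3 - <<'E'
from h import *
c=ctrl.camera('wrist');o=ctrl.get_obs();print(o['time_s'],o['ee_pos'])
im=c['img'].copy()
P=SEAT+RS.apply(np.array([[-75,-25,0],[75,-25,0],[75,25,0],[-75,25,0]])/1e3)
cv2.polylines(im,[proj(c,P).astype(int)],True,(0,0,255),1)
cv2.imwrite('pics/w6.png',im)
for cam in ('wrist','side'):
    if cam!='wrist': ctrl.camera(cam)
    print(cam,[(RS.inv().apply(np.array(d['at'])-SEAT)*1e3).round(1) for d in ctrl.place_of('whetstone',cam)[:1]])
E
```

```text
26.825 [0.6007861  0.09174068 0.21609235]
wrist [array([1.3, 2. , 0.6])]
side [array([-3.1, -0.3, -2. ])]
```

View pics/w6.png

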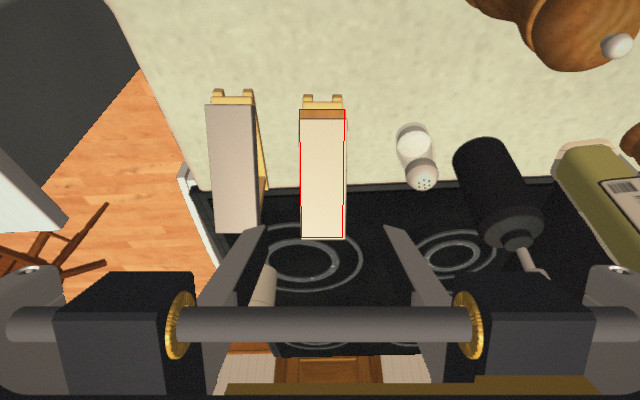

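The stone lies flat on the empty stand at (323,175) with its plate end against the toe strip at (323,107). It matches the seat outline, and the second stone and shaker are undisturbed.

```bash
python3 -c "
from station import ctrl
print(ctrl.hand_in())"
```

```text
the job is handed in; nothing more can be done
None
```

The job is handed in at about 27 s of the 51 s allowed: the jaw is fully open with the knob home, and the whetstone lies flat on the empty stand with its lower end at the toe strip. The first draw left the jaw 2–3 mm short of its stop, so I drew it again, and the camera then showed it at the stop.

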